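Split a dry-fitted boat superstructure onto its paint holders

ROBOT

A 7-joint arm with a two-finger parallel gripper is mounted at the origin on a cart in front of the work surface, level with it; the furniture and walls round the work are solid. World frame = base frame: x ahead of the robot, y to its left, z up, the work surface at z = 0. Lengths are in mm, angles in rad, forces in N, time in s.
With the tool pointing down it reaches from about 400 to 900 mm from the base axis. Payload 5.6 kg.
Tool frame: the origin (TCP) lies midway between the tips of the shut fingers; the grasp point (between the pads) lies 19 mm behind it; z points along the fingers, y is the line along which they close (so a half turn about z gives the same grasp; the last joint's range is limited). The gripper opens to 92 mm and grips with 3 to 60 N. Pads are 20 mm wide; open, the fingers measure 128 mm over their backs; the gripper's body (75 mm by 189 mm) begins 69 mm behind the grasp point.
Start: joints at [-0.043, 0.468, -0.012, 1.603, 0.006, 1.071, -0.056], TCP at [650.007, -0.044, 214.592] pointing down, gripper open.
Joint ranges: [-2.53, 2.53], [-0.31, 2.02], [-1.57, 1.55], [0.28, 2.44], [-1.29, 4.43], [0.15, 1.84], [-2.92, 2.92]. Speed limits (rad/s): [2.57, 2.57, 3.14, 3.14, 3.14, 3.14, 3.14].

INTERFACE

Orientations are given as a rotation vector (axis times angle).
In Python, from cell import robot, grip, kin, viewer gives the robot as it stands. Calls block until the motion is done:
- robot.movep(position, orientation): joint-space move of the TCP to a pose.
- robot.servo_line(position, feed=150, rotation=None): straight line of the TCP; rotation=None keeps the orientation; feed is the mean speed in mm/s.
- robot.goto_joints(angles): joint-space move.
- grip(opening, newtons=None): opening from 0.0 (shut) to 1.0 (fully open); newtons is the grip in N (None keeps the last); returns when the fingers have stopped.
- robot.hold(seconds).
- kin.ik(position, orientation): joint angles nearest the present ones, or None.
- robot.observe(): the state.
- viewer.read_camera(name): name is "scene" or "side" or "wrist"; returns the picture (400x640x3 uint8, red, green, blue); there is no depth.
- viewer.camera_info(name): a dict with "camera_matrix" (3x3 intrinsics, pixels), "R" (3x3) and "t" (3): a world point X has camera coordinates R X + t. Camera axes: x right, y down, z forward; pixel columns grow to the right and rows downward; lengths in mm; the calibration is good to about 2 mm. A picture is of the moment at which its call begins: read the wrist's pose just before it. camera_info takes no time and is no camera call; for the wrist camera it gives the pose at the moment of the call.
A pose or a line that the arm cannot do raises robot.IKError and nothing moves.
- robot.job_done(): hands the job in; it is judged then, once.
Trained networks look in the newest picture that a camera, given by its name, has taken for a name from the list of things; names that differ only in an ending like _2 or _b are one class to them, and where a whole thing is asked for, a point or a joint stands for the part that bears it (a point fixed in the world has none). Each returns a list of dicts, best first, with "confidence" (0 to 1); they miss things now and then, are a little off and sometimes report something else, mostly with a low value. They report only what shows in the picture. A call takes as long as a camera call. They do not tell look-alikes from the thing itself.
- viewer.silhouettes(name, camera): "mask" (400x640 bool, what is visible of it).
- viewer.pinpoint(name, camera): "at" ([x, y, z] in mm, in the coordinates of the camera as it stood for that picture, good to about 4 mm: a listed point, or the origin of a listed thing).
The state is a dict: "t": time; "joints": joint angles; "joint_velocities": joint speeds; "joint_torque": joint torques, N m; "tcp_pos": TCP position; "tcp_rot": TCP orientation; "contact_force": force on the tool from outside, world axes, zero at the start; "wrist_torque": the same for the moment, N m; "grip_width": opening from 0.0 (shut) to 1.0 (fully open); "grip_force": force on a finger pad.
Only numpy, scipy, OpenCV 4.12 (cv2) and the standard library are available. Lean on these libraries where they do the work, as an engineer would, in place of code of your own. Each camera call takes 0.05 s, during which the arm holds its last target. There are 200 camera calls.

TASK

The patrol boat's grey superstructure is only dry-fitted on its deck and has to come apart for priming. Starting at the top, take it apart one piece at a time and set each piece, upright, flat and squared up, on the wooden paint holder whose stub matches its hollow underside (either way round), without disturbing the pieces that are still stacked. Set the pieces down rather than dropping them, leave the spray can and the square bottle standing where they are, and let go of everything at the end.

Things in the scene. Friction and masses are not known exactly. Their poses are not given: they have to be found in the camera images.
- radar_dome: Grey radar dome, top of the stack: round pedestal 32 mm across, 18 mm high, on it a drum 38 mm across with upright sides from 18 to 29 mm, domed to 38 mm in all; hole below 24 mm across, 18 mm deep. Origin: centre of the underside; z up. 20 g. At the start each piece stands centred on the roof of the one below with the same yaw, located by a stub with 3 mm play: lift straight up.
- upper_bridge: Grey upper bridge, second from the top: small cabin 50 long (x, raked front at +x) by 42 wide (y, flat upright sides) by 22 mm high, dark windows; hollow below, 42 x 34 mm, 18 mm deep. Round stub on its roof, 18 mm across, 5 mm high. Origin: centre of the underside; z up. 25 g.
- wheelhouse: Grey wheelhouse, third from the top: cabin 70 long (x, raked front at +x) by 52 wide (y, flat upright sides) by 28 mm high, dark windows; hollow below, 62 x 44 mm, 24 mm deep. Stub on its roof 36 x 28 mm, 6 mm high. Origin: centre of the underside; z up. 35 g.
- deckhouse: Grey deckhouse, lowest and longest piece: 112 long (x) by 62 wide (y, flat upright sides) by 26 mm high, round portholes; hollow below, 104 x 54 mm, 22 mm deep. Stub on its roof 56 x 38 mm, 6 mm high. Origin: centre of the underside, at the start 12 mm above the table, on a fixed boat-shaped grey deck 162 x 84 mm with a stub 6 mm high; z up. 45 g.
- holder_a: Fixed wooden paint holder for the deckhouse: 92 x 50 mm foot 10 mm thick, two dowels, a flat 116 x 66 mm platform whose top is 38 mm above the table, and on it a 92 x 42 mm stub, 12 mm high, bevelled to 87 x 37 mm in its top 4 mm, that goes into the hollow with 6 mm play all round. Home, the piece stands flat on the platform. Origin: centre of the foot's underside, below the stub's centre; z up, x along the stub's long side.
- holder_b: Fixed wooden paint holder for the wheelhouse: 72 x 50 mm foot 10 mm thick, two dowels, a flat 74 x 56 mm platform whose top is 38 mm above the table, and on it a 50 x 32 mm stub, 12 mm high, bevelled to 45 x 27 mm in its top 4 mm, that goes into the hollow with 6 mm play all round. Home, the piece stands flat on the platform. Origin: centre of the foot's underside, below the stub's centre; z up, x along the stub's long side.
- holder_c: Fixed wooden paint holder for the upper bridge: 60 x 46 mm foot 10 mm thick, one dowel, a flat 54 x 46 mm platform whose top is 38 mm above the table, and on it a 30 x 22 mm stub, 12 mm high, bevelled to 25 x 17 mm in its top 4 mm, that goes into the hollow with 6 mm play all round. Home, the piece stands flat on the platform. Origin: centre of the foot's underside, below the stub's centre; z up, x along the stub's long side.
- holder_d: Fixed wooden paint holder for the radar dome: 52 x 42 mm foot 10 mm thick, one dowel, a flat 40 mm round platform whose top is 38 mm above the table, and on it a 12 mm round stub, 12 mm high, bevelled to 7 mm in its top 4 mm, that goes into the hollow with 6 mm play all round. Home, the piece stands flat on the platform. Origin: centre of the foot's underside, below the stub's centre; z up.
- spray_can: Bystander: small spray can, dark green cap, 43 mm in diameter, 121 mm high, loose. Origin: centre of its underside.
- thinner_bottle: Bystander: square white bottle with a green cap, 39 x 38 x 68 mm, loose. Origin: centre of its underside.
There are look-alikes about, which are no part of the job. What is shaped like the deckhouse but yellow is not meant. Leave any orange look-alike of the holder_d alone.

How it is judged (in metres and radians):
On the way, in this order (a step that is already met when the one before it is completed fails the run):
1. the radar dome is home on its own holder and let go, the pieces below it still standing dry-fitted where they were (horizontal distance between radar_dome and holder_d below 0.011 m and z of radar_dome in the frame of holder_d between 0.034 and 0.043 m and angle between radar_dome's own z axis and vertical below 0.1 rad and linear speed of radar_dome below 0.03 m/s and angular speed of radar_dome below 0.3 rad/s and contact force between the fingers and radar_dome below 0.05 N and distance of each of upper_bridge, wheelhouse, deckhouse from where it was at the start of the episode below 0.015 m), for 0.2 s.
2. the upper bridge is home on its own holder and let go, the pieces below it still standing dry-fitted where they were (horizontal distance between upper_bridge and holder_c below 0.011 m and z of upper_bridge in the frame of holder_c between 0.034 and 0.043 m and angle between upper_bridge's own z axis and vertical below 0.1 rad and angle between the x axis of upper_bridge and the x axis of holder_c, either way round below 0.3 rad and linear speed of upper_bridge below 0.03 m/s and angular speed of upper_bridge below 0.3 rad/s and contact force between the fingers and upper_bridge below 0.05 N and distance of each of wheelhouse, deckhouse from where it was at the start of the episode below 0.015 m), for 0.2 s.
3. the wheelhouse is home on its own holder and let go, the pieces below it still standing dry-fitted where they were (horizontal distance between wheelhouse and holder_b below 0.011 m and z of wheelhouse in the frame of holder_b between 0.034 and 0.043 m and angle between wheelhouse's own z axis and vertical below 0.1 rad and angle between the x axis of wheelhouse and the x axis of holder_b, either way round below 0.3 rad and linear speed of wheelhouse below 0.03 m/s and angular speed of wheelhouse below 0.3 rad/s and contact force between the fingers and wheelhouse below 0.05 N and distance of deckhouse from where it was at the start of the episode below 0.015 m), for 0.2 s.
4. the deckhouse is home on its own holder and let go (horizontal distance between deckhouse and holder_a below 0.011 m and z of deckhouse in the frame of holder_a between 0.034 and 0.043 m and angle between deckhouse's own z axis and vertical below 0.1 rad and angle between the x axis of deckhouse and the x axis of holder_a, either way round below 0.3 rad and linear speed of deckhouse below 0.03 m/s and angular speed of deckhouse below 0.3 rad/s and contact force between the fingers and deckhouse below 0.05 N), for 0.2 s.
At the end, for the whole second after the job is handed in: All four pieces are home on their own holders: each piece's underside centre within 11 mm of its holder's axis and 34 to 43 mm above the table, upright within 0.1 rad, the three cabins lined up with their plugs within 0.3 rad (either way round), at rest, and touched by no finger (all of step 4 and horizontal distance between radar_dome and holder_d below 0.011 m and z of radar_dome in the frame of holder_d between 0.034 and 0.043 m and angle between each of radar_dome, upper_bridge, wheelhouse's own z axis and vertical below 0.1 rad and linear speed of each of radar_dome, upper_bridge, wheelhouse below 0.03 m/s and angular speed of each of radar_dome, upper_bridge, wheelhouse below 0.3 rad/s and contact force between the fingers and radar_dome below 0.05 N and horizontal distance between upper_bridge and holder_c below 0.011 m and z of upper_bridge in the frame of holder_c between 0.034 and 0.043 m and angle between the x axis of upper_bridge and the x axis of holder_c, either way round below 0.3 rad and contact force between the fingers and upper_bridge below 0.05 N and horizontal distance between wheelhouse and holder_b below 0.011 m and z of wheelhouse in the frame of holder_b between 0.034 and 0.043 m and angle between the x axis of wheelhouse and the x axis of holder_b, either way round below 0.3 rad and contact force between the fingers and wheelhouse below 0.05 N).
It fails at once if the spray can is pushed more than 20 mm or tipped (distance of spray_can from where it was at the start of the episode above 0.02 m or angle between spray_can's own z axis and vertical above 0.35 rad).
It fails at once if the square bottle is pushed more than 20 mm or tipped (distance of thinner_bottle from where it was at the start of the episode above 0.02 m or angle between thinner_bottle's own z axis and vertical above 0.35 rad).
It fails at once if a piece is dropped (moves faster than 0.6 m/s out of the fingers) ((linear speed of radar_dome above 0.6 m/s and contact force between the fingers and radar_dome below 0.01 N) or (linear speed of upper_bridge above 0.6 m/s and contact force between the fingers and upper_bridge below 0.01 N) or (linear speed of wheelhouse above 0.6 m/s and contact force between the fingers and wheelhouse below 0.01 N) or (linear speed of deckhouse above 0.6 m/s and contact force between the fingers and deckhouse below 0.01 N)).
It also fails if it takes over 112 s, if anything falls off the work surface, if the arm or the gripper's body presses on something with over 40 N, if the wrist force passes 120 N, or if a joint passes its speed limit or range.

## Working session

There is one attempt and no reset: what is moved stays moved. The work goes in short steps, each a Python script; the robot and the scene stay as the last script left them, time stands still between calls to the robot, and variables do not carry over. Pictures are saved under pics/ and viewed, at most 14 in all, crops included, and the job is handed in when it is done.

```bash
mkdir -p pics; ls; cat > a.py <<'E'
from cell import robot, grip, kin, viewer
import cv2, numpy as np
for c in ("scene","side"):
    im=viewer.read_camera(c); cv2.imwrite(f"pics/{c}0.png",im[:,:,::-1])
    I=viewer.camera_info(c); R=np.array(I["R"]);t=np.array(I["t"])
    print(c,np.round(-R.T@t),np.round(R[2],2))
    for n in "radar_dome upper_bridge wheelhouse deckhouse holder_a holder_b holder_c holder_d spray_can thinner_bottle".split():
        for d in viewer.pinpoint(n,c):
            print(n,round(d["confidence"],2),np.round(R.T@(np.array(d["at"])-t)))
print(robot.observe()["t"], robot.observe()["tcp_rot"])
E
python3 a.py
```

```text
pics
scene [  5. 757. 770.] [ 0.52 -0.62 -0.59]
radar_dome 0.63 [457.  19.  88.]
upper_bridge 0.53 [459.  17.  67.]
upper_bridge 0.36 [639. 154.   1.]
wheelhouse 0.91 [456.  24.  34.]
deckhouse 0.92 [643.  19.  -2.]
holder_a 0.93 [ 651. -155.   -3.]
holder_a 0.89 [457. 245.  -3.]
holder_a 0.82 [641. 151.   4.]
holder_a 0.77 [559. 251.  -2.]
holder_a 0.75 [ 413. -243.   -2.]
holder_b 0.93 [ 651. -155.   -3.]
holder_b 0.89 [457. 245.  -3.]
holder_b 0.82 [641. 151.   4.]
holder_b 0.77 [559. 251.  -2.]
holder_b 0.75 [ 413. -243.   -2.]
holder_c 0.93 [ 651. -155.   -3.]
holder_c 0.89 [457. 245.  -3.]
holder_c 0.82 [641. 151.   4.]
holder_c 0.77 [559. 251.  -2.]
holder_c 0.75 [ 413. -243.   -2.]
holder_d 0.93 [ 651. -155.   -3.]
holder_d 0.89 [457. 245.  -3.]
holder_d 0.82 [641. 151.   4.]
holder_d 0.77 [559. 251.  -2.]
holder_d 0.75 [ 413. -243.   -2.]
spray_can 0.56 [568. 382.   4.]
thinner_bottle 0.66 [775. -19.   0.]
side [199. 842. 863.] [ 0.34 -0.66 -0.67]
radar_dome 0.62 [461.  20.  89.]
upper_bridge 0.69 [458.  21.  69.]
upper_bridge 0.65 [780. -18.  -2.]
wheelhouse 0.71 [457.  20.  35.]
wheelhouse 0.56 [567. 384.  -1.]
deckhouse 0.92 [646.  20.   1.]
deckhouse 0.62 [459.  25.  16.]
holder_a 0.93 [644. 153.  -0.]
holder_a 0.76 [ 655. -157.    3.]
holder_a 0.62 [ 416. -242.   -1.]
holder_a 0.54 [558. 258.  -1.]
holder_b 0.93 [644. 153.  -0.]
holder_b 0.76 [ 655. -157.    3.]
holder_b 0.62 [ 416. -242.   -1.]
holder_b 0.54 [558. 258.  -1.]
holder_c 0.93 [644. 153.  -0.]
holder_c 0.76 [ 655. -157.    3.]
holder_c 0.62 [ 416. -242.   -1.]
holder_c 0.54 [558. 258.  -1.]
holder_d 0.93 [644. 153.  -0.]
holder_d 0.76 [ 655. -157.    3.]
holder_d 0.62 [ 416. -242.   -1.]
holder_d 0.54 [558. 258.  -1.]
spray_can 0.82 [568. 383.   0.]
spray_can 0.29 [781. -20.  -0.]
thinner_bottle 0.52 [784. -18.  -5.]
1.1 [ 2.22144286e+00  2.22136719e+00 -4.54371688e-05]
```

View pics/scene0.png

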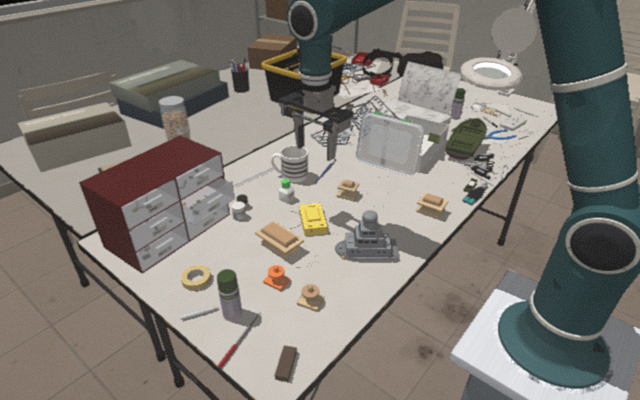

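View pics/side0.png

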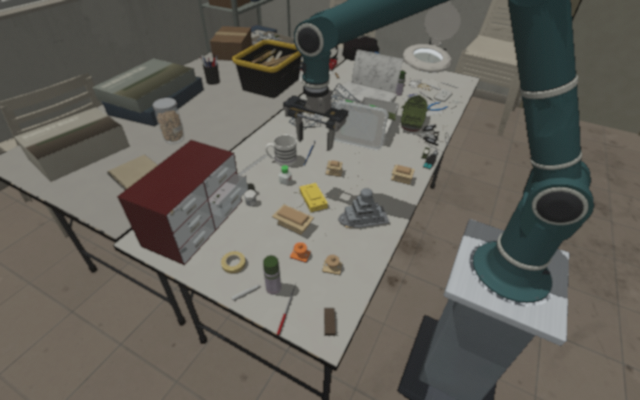

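The scene shows the stack at about (370,240), holder_a at (280,238), holder_d at (311,296) and its orange copy at (276,276). There are two smaller holders at (432,203) and (347,188). The yellow look-alike is at (313,218), the bottle at (286,190) and the can at (229,295). Next I look from the wrist.

```bash
cat > h.py <<'E'
from cell import robot, grip, kin, viewer
import cv2, numpy as np
from scipy.spatial.transform import Rotation as Ro
def rot(yaw):  # tool down, closing line (tool y) at world angle yaw
    y=np.array([np.cos(yaw),np.sin(yaw),0]);z=np.array([0,0,-1.]);x=np.cross(y,z)
    return Ro.from_matrix(np.c_[x,y,z]).as_rotvec()
def cam(c="wrist"):
    I=viewer.camera_info(c); return np.array(I["camera_matrix"]),np.array(I["R"]),np.array(I["t"])
def shot(name,c="wrist"):
    C=cam(c); im=viewer.read_camera(c); cv2.imwrite(f"pics/{name}.png",im[:,:,::-1]); return im,C
def proj(P,C):
    K,R,t=C; q=(np.atleast_2d(P)@R.T+t)@K.T; return q[:,:2]/q[:,2:]
def back(uv,z,C):
    K,R,t=C; uv=np.atleast_2d(uv).astype(float); d=np.c_[uv,np.ones(len(uv))]@np.linalg.inv(K).T@R; o=-R.T@t
    return o+d*((z-o[2])/d[:,2])[:,None]
E
cat > b.py <<'E'
from h import *
K,R,t=cam(); s=robot.observe()
T=Ro.from_rotvec(s["tcp_rot"]).as_matrix()
o=-R.T@t; print("cam in tool",np.round(T.T@(o-s["tcp_pos"])),"axis",np.round(T.T@R[2],3),"f",K[0,0])
off=back([320,200],20,(K,R,t))[0]-s["tcp_pos"]; print(off)
import pickle
V=[]
for n,x,y in (("d",457,245),("a",641,152),("c",653,-156),("b",414,-243),("stack",458,20)):
    yaw=0.0
    p=np.array([x-off[0],y-off[1],230.])
    try: robot.movep(p,s["tcp_rot"])
    except Exception as e:
        print(n,"ik fail",p,e); continue
    robot.hold(0.2); im,C=shot("w_"+n); V.append((n,im,C)); print(n,robot.observe()["t"])
    for d in viewer.pinpoint("radar_dome" if n=="stack" else "holder_"+n,"wrist"): print(d["confidence"],np.round(C[1].T@(np.array(d["at"])-C[2]),1))
pickle.dump(V,open("v.pkl","wb"))
w=[cv2.resize(v[1],(400,250))[:,:,::-1] for v in V]
while len(w)<4:w.append(w[-1]*0)
cv2.imwrite("pics/mont.png",np.vstack([np.hstack(w[:2]),np.hstack(w[2:4])]))
E
python3 b.py
```

```text
cam in tool [  83.    0. -171.] axis [-0.295  0.     0.956] f 325.14284283021453
[  -0.29385655  -30.47683638 -194.58801185]
d 2.625
0.91 [455.8 244.3   1.3]
0.75 [ 5.592e+02  2.484e+02 -1.000e-01]
0.7 [642.1 155.4   4.1]
a 3.7583
0.73 [560.5 246.6  -2. ]
0.64 [ 647.6 -154.9   -1.4]
0.59 [453.6 243.8   4.8]
0.55 [642.3 155.3   4.4]
c 5.2333
0.63 [ 413.7 -246.1    6.1]
0.61 [ 6.441e+02 -1.537e+02 -5.000e-01]
b 6.5333
0.97 [ 411.8 -245.2    5.3]
0.86 [ 648.  -151.8   -2.1]
stack 7.875
0.69 [ 413.9 -244.3    4.2]
0.64 [460.1  18.2  84.2]
```

View pics/mont.png

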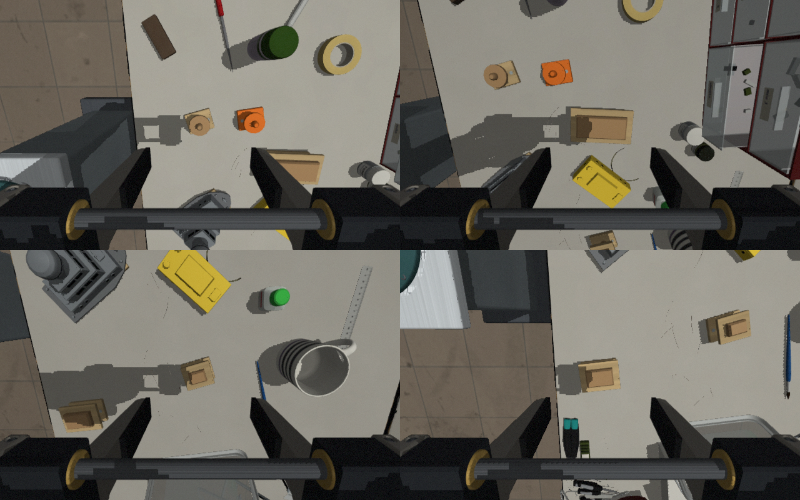

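View pics/w_stack.png

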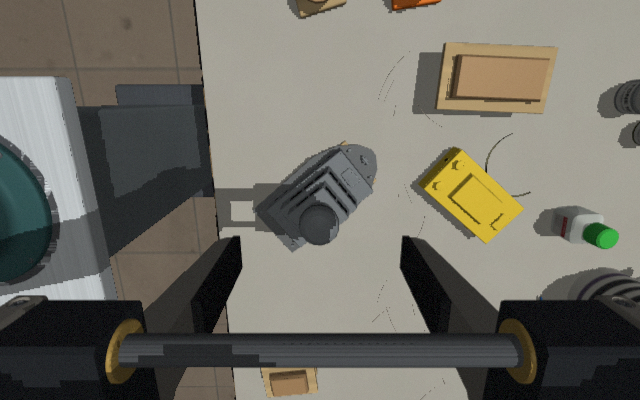

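The wrist views are clear. holder_a and holder_d are nearly axis-aligned, holder_b is at (414,-243) and holder_c at (650,-155). The boat lies at a yaw of about 35°, with the dome at (319,224). I'll fit holder poses by wood mask and the stack's yaw by line segments.

```bash
cat > f.py <<'E'
from h import *
import pickle
from scipy.optimize import differential_evolution
V={n:(im,C) for n,im,C in pickle.load(open("v.pkl","rb"))}
D={"a":((116,66),(92,42),(87,37),(92,50),(641,152)),"b":((74,56),(50,32),(45,27),(72,50),(414,-243)),"c":((54,46),(30,22),(25,17),(60,46),(650,-155)),"d":((40,40),(12,12),(7,7),(52,42),(457,244))}
def rect(s,z,rnd=False):
    if rnd: a=np.linspace(0,6.28,24)[:-1]; return np.c_[s[0]/2*np.cos(a),s[0]/2*np.sin(a),0*a+z]
    return np.array([[i*s[0]/2,j*s[1]/2,z] for i,j in((1,1),(-1,1),(-1,-1),(1,-1))])
def parts(h):
    p,s,st,f,_=D[h]; r=h=="d"
    return [np.r_[rect(f,0),rect(f,10)],np.r_[rect(p,32,r),rect(p,38,r)],np.r_[rect(s,38,r),rect(s,46,r),rect(st,50,r)],np.array([[x,y,z] for x in(-5,5) for y in(-5,5) for z in(10,32)])+([20,0,0] if 0 else 0)]
def place(P,q):
    c,s=np.cos(q[2]),np.sin(q[2]); return P@np.array([[c,s,0],[-s,c,0],[0,0,1]])+[q[0],q[1],0]
def render(h,q,C,k=3):
    m=np.zeros((400*k//1,640*k),np.uint8)
    for P in parts(h): cv2.fillConvexPoly(m,cv2.convexHull(np.round(proj(place(P,q),C)*k).astype(np.int32)),1)
    return m
out={};tiles=[]
for h in D:
    im,C=V[h]; hsv=cv2.cvtColor(im,cv2.COLOR_RGB2HSV)
    m=((hsv[...,0]>7)&(hsv[...,0]<24)&(hsv[...,1]>65)).astype(np.uint8)
    x0,y0=D[h][4]; c=proj([[x0,y0,30]],C)[0]; r=75 if h=="a" else 48
    box=np.zeros_like(m); cv2.circle(box,tuple(int(v) for v in c),r,1,-1); m&=box
    n,L,S,_=cv2.connectedComponentsWithStats(m); m=(L==1+np.argmax(S[1:,4])).astype(np.uint8)
    M=cv2.resize(m,None,fx=3,fy=3,interpolation=cv2.INTER_LINEAR)
    def cost(q):
        g=render(h,q,C); return 1-(g&M).sum()/(g|M).sum()
    b=[(x0-15,x0+15),(y0-15,y0+15),(-.8,.8) if h in "abc" else (-.8,.8)]
    best=differential_evolution(cost,b,popsize=12,maxiter=40,seed=1,tol=1e-4)
    out[h]=best.x; print(h,np.round(best.x,3),round(best.fun,3),S[1:,4].max())
    v=im.copy()
    for P in parts(h)[:3]: 
        cv2.polylines(v,[cv2.convexHull(np.round(proj(place(P,best.x),C)).astype(np.int32))],True,(0,0,255),1)
    cx,cy=int(c[0]),int(c[1]); t=v[max(cy-75,0):cy+75,max(cx-75,0):cx+75]; tiles.append(cv2.resize(t,(300,300),interpolation=cv2.INTER_NEAREST))
pickle.dump(out,open("holders.pkl","wb"))
im,C=V["stack"]; g=cv2.cvtColor(im,cv2.COLOR_RGB2GRAY); sub=g[130:260,240:390]
L=cv2.createLineSegmentDetector().detect(sub)[0][:,0]+[240,130,240,130]
A=[]
for l in L:
    n=np.hypot(l[2]-l[0],l[3]-l[1])
    if n>14:
        p=back(l.reshape(2,2),50,C); d=p[1]-p[0]; A.append((np.degrees(np.arctan2(d[1],d[0]))%90,round(n)))
print([(round(a,1),w) for a,w in sorted(A)])
cv2.imwrite("pics/fit.png",np.hstack(tiles[:2]+[])[:,:,::-1]) 
cv2.imwrite("pics/fit.png",np.vstack([np.hstack(tiles[:2]),np.hstack(tiles[2:])])[:,:,::-1])
E
python3 f.py
```

```text
a [ 6.42493e+02  1.51694e+02 -4.60000e-02] 0.02 5357
b [ 4.14363e+02 -2.45581e+02  1.10000e-01] 0.041 3068
c [ 6.49027e+02 -1.55449e+02  2.79000e-01] 0.05 2080
d [4.56679e+02 2.42611e+02 2.83000e-01] 0.075 1449
[(np.float64(3.0), 15), (np.float64(4.0), 20), (np.float64(25.2), 17), (np.float64(35.2), 16), (np.float64(37.8), 26), (np.float64(38.3), 31), (np.float64(38.6), 37), (np.float64(38.6), 46), (np.float64(38.7), 51), (np.float64(38.9), 43), (np.float64(39.1), 45), (np.float64(39.1), 36), (np.float64(39.4), 30), (np.float64(39.6), 43), (np.float64(39.7), 61), (np.float64(39.7), 16), (np.float64(39.9), 26), (np.float64(39.9), 31), (np.float64(40.5), 56), (np.float64(41.3), 27), (np.float64(41.3), 39), (np.float64(41.5), 40), (np.float64(41.7), 19), (np.float64(42.9), 20), (np.float64(45.4), 18), (np.float64(46.3), 22), (np.float64(75.2), 18), (np.float64(82.2), 18), (np.float64(83.2), 15), (np.float64(84.4), 15), (np.float64(87.4), 20), (np.float64(89.8), 23)]
```

```bash
cat > g.py <<'E'
from h import *
import pickle
from scipy.optimize import differential_evolution
im,C=[(i,c) for n,i,c in pickle.load(open("v.pkl","rb")) if n=="stack"][0]
g=cv2.cvtColor(im,cv2.COLOR_RGB2GRAY); e=cv2.Canny(cv2.resize(g,None,fx=2,fy=2,interpolation=cv2.INTER_CUBIC),40,100)
dt=np.minimum(cv2.distanceTransform(255-e,cv2.DIST_L2,5)/2,4)
def lines(q):
    S=[]
    def seg(a,b): S.append(np.linspace(a,b,40))
    # +y side long edges (roof, base) of deckhouse, wheelhouse (partial), port side visible edges + bow edges
    for lx,w,z0,z1,full in ((112,62,12,38,1),(70,52,38,66,0),(50,42,66,88,0)):
        f=1 if full else .6
        seg([-lx/2,w/2,z1],[lx/2*f,w/2,z1]); seg([-lx/2,w/2,z0],[lx/2*f,w/2,z0])
        if full: seg([lx/2,-w/2,z1],[lx/2,w/2,z1]); seg([lx/2,-w/2,z0],[lx/2,w/2,z0])
        else: seg([lx/2,-w/2,z0],[lx/2,w/2,z0])
    a=np.linspace(0,6.28,80); 
    S.append(np.c_[19*np.cos(a),19*np.sin(a),0*a+115])
    P=np.vstack(S); c,s=np.cos(q[2]),np.sin(q[2])
    return P@np.array([[c,s,0],[-s,c,0],[0,0,1]])+[q[0],q[1],0]
def cost(q):
    u=np.round(proj(lines(q),C)*2).astype(int); return dt[np.clip(u[:,1],0,799),np.clip(u[:,0],0,1279)].mean()
b=differential_evolution(cost,[(445,473),(5,33),(.6,.78)],seed=1,popsize=20,tol=1e-4)
print(b.x,np.degrees(b.x[2]),b.fun)
v=cv2.resize(im[130:260,240:390],(690,598),interpolation=cv2.INTER_CUBIC)
for u in (proj(lines(b.x),C)-[240,130])*4.6+2.3: cv2.circle(v,tuple(int(k) for k in u),1,(255,0,0),-1)
cv2.imwrite("pics/stackfit.png",v[:,:,::-1])
E
python3 g.py
```

```text
[457.22850644  18.01072579   0.68642113] 39.32903371991515 0.8409658074378967
```

View pics/fit.png

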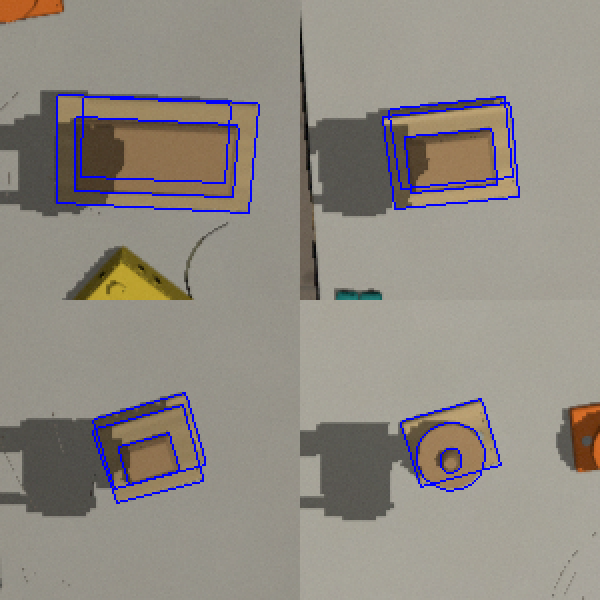

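View pics/stackfit.png

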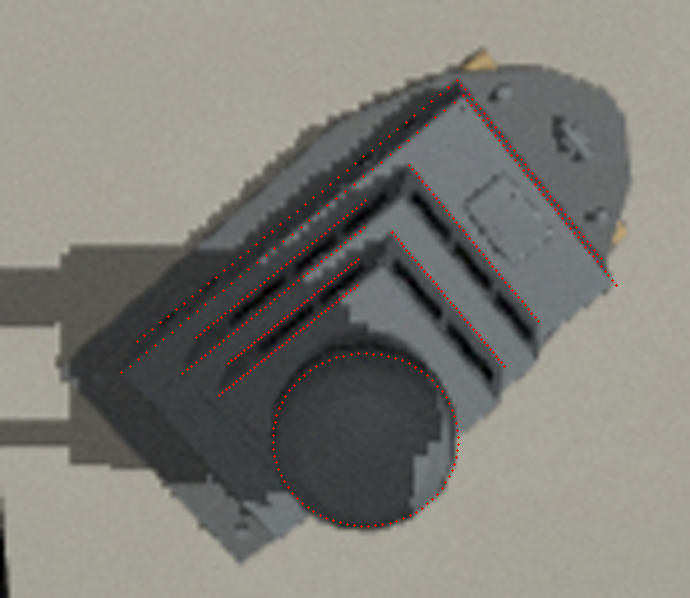

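The overlays fit holders and stack within 1–2 mm. I'll move the dome first.

```bash
cat > pp.py <<'E'
from h import *
import pickle,sys
H=pickle.load(open("holders.pkl","rb"))
S=np.array([458.,18.5]); SY=0.686
base=dict(radar_dome=88,upper_bridge=66,wheelhouse=38,deckhouse=12)
gz=dict(radar_dome=5,upper_bridge=3.5,wheelhouse=4,deckhouse=4)   # TCP above underside
hold=dict(radar_dome="d",upper_bridge="c",wheelhouse="b",deckhouse="a")
def best(p,yaw):
    j0=np.array(robot.observe()["joints"]); c=[]
    for y in (yaw,yaw+np.pi):
        q=kin.ik(p,rot(y))
        if q is not None and abs(q[6])<2.8: c.append((np.abs(np.array(q)-j0).max(),y))
    return rot(min(c)[1])
def pick(n,dx=0,dy=0):
    x,y=S+[dx,dy]; grip(1.0)
    p=[x,y,max(base[n]+80,150)]; r=best(p,SY+np.pi/2); robot.movep(p,r)
    z=base[n]+gz[n]; robot.servo_line([x,y,z+15],150); robot.servo_line([x,y,z],40); robot.hold(.15)
    print("before",np.round(robot.observe()["contact_force"],1))
    grip(0.0,10); s=robot.observe(); print("grip mm",s["grip_width"]*92,s["grip_force"])
    robot.servo_line([x,y,z+15],40); robot.servo_line([x,y,max(z+60,150)],150)
    s=robot.observe(); print("lifted",s["grip_width"]*92,s["grip_force"],s["t"])
def put(n,dx=0,dy=0):
    h=H[hold[n]]; x,y=h[0]+dx,h[1]+dy; yaw=h[2]+np.pi/2
    p=[x,y,150]; r=best(p,yaw); robot.movep(p,r); z=38+gz[n]
    robot.servo_line([x,y,z+20],150); robot.servo_line([x,y,z+.7],30); robot.hold(.2)
    s=robot.observe(); print("down",np.round(s["contact_force"],1),s["tcp_pos"])
    grip(1.0); robot.hold(.3); robot.servo_line([x,y,z+25],60); robot.servo_line([x,y,170],200); print("t",robot.observe()["t"])
def look(n,tag):
    """view from present place shifted so the camera sees the holder"""
    h=H[hold[n]]; robot.movep([h[0]+.3,h[1]+30.5,230],rot(0.0) if 0 else [2.2214,2.2214,0]); robot.hold(.15)
    im,C=shot(tag); c=proj([[h[0],h[1],50]],C)[0].astype(int)
    v=im[max(c[1]-100,0):c[1]+100,max(c[0]-100,0):c[0]+100]; cv2.imwrite(f"pics/{tag}_c.png",cv2.resize(v,(500,500))[:,:,::-1])
    for d in viewer.pinpoint(n,"wrist"): print(n,round(d["confidence"],2),np.round(C[1].T@(np.array(d["at"])-C[2])-[h[0],h[1],0],1))
if __name__=="__main__":
    n=sys.argv[1]; pick(n); put(n); look(n,"p_"+n)
E
python3 pp.py radar_dome
```

```text
before [-1.3  0.5 -0. ]
grip mm 37.81112062693711 9.999988534545992
lifted 37.22775379039975 9.999991002841853 12.0
down [ 0.2 -0.3 -0.3] [456.77642696 242.65859355  43.81965561]
t 17.05
```

View pics/p_radar_dome.png

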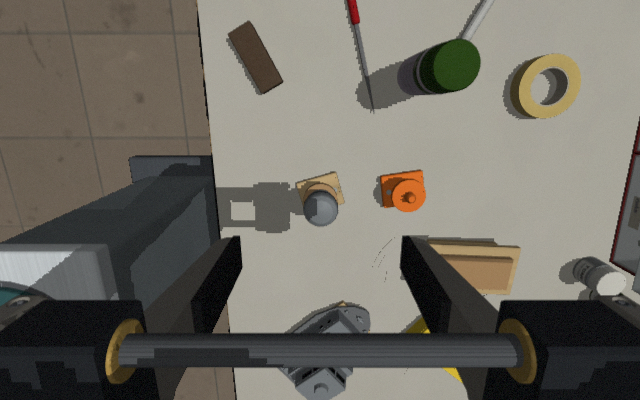

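The dome stands on holder_d at (320,208), and the rest of the stack is unchanged. I'll check its offset numerically and move the bridge next.

```bash
python3 - <<'E'
from pp import *
C=cam(); h=H["d"]; print("dome drum pred px",proj([[h[0],h[1],62]],C), "obs offset",back([[320,208]],62,C)-[h[0],h[1],0])
pick("upper_bridge"); put("upper_bridge"); look("upper_bridge","p_ub")
E
```

```text
dome drum pred px [[320.15519934 207.11317778]] obs offset [[-0.17173524 -1.02784113 62.        ]]
before [ 0.2 -0.6  0. ]
grip mm 42.016927490884335 9.999983869493008
lifted 41.80849826554362 9.999991357326508 22.8167
down [-0.1 -0.1  0.3] [ 649.1085014  -155.45320926   42.28399637]
t 27.9417
upper_bridge 0.89 [-1.  -0.5 41.1]
upper_bridge 0.42 [-237.7  -93.2    2.4]
```

The bridge is home. Next is the wheelhouse.

```bash
python3 pp.py wheelhouse
```

```text
before [ 0.2 -0.2  0.3]
grip mm 51.91014075254045 9.999989904463291
lifted 51.76690143327618 9.999955147504807 33.8917
down [ 0.1  0.6 -0.4] [ 414.46013579 -245.64751697   42.8181161 ]
t 38.9167
wheelhouse 0.61 [-3.5  3.  38.9]
```

View pics/p_ub_c.png

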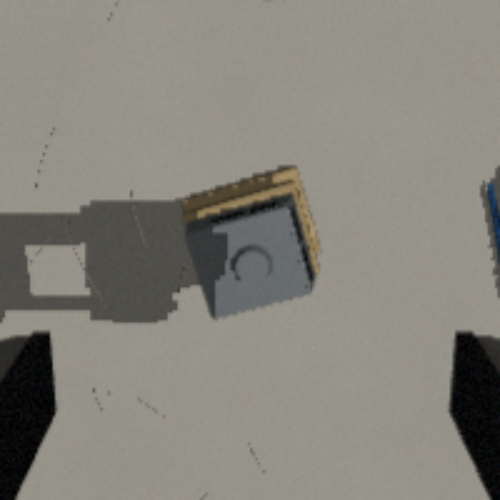

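View pics/p_wheelhouse_c.png

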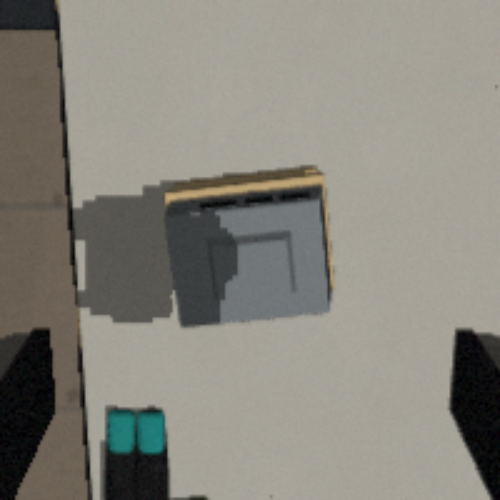

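Both cabins sit flat and square, the bridge at about (250,260) and the wheelhouse at (250,255) in their crops. Now the deckhouse.

```bash
python3 pp.py deckhouse
```

```text
before [-0.   0.5  0.1]
grip mm 62.10718652110323 10.000045169144869
lifted 62.10725173772386 9.999989904463291 45.55
down [-0.1 -0.5 -0.8] [642.53870534 151.74396377  42.7678989 ]
t 50.3167
deckhouse 0.81 [   3.  -134.     0.2]
deckhouse 0.73 [-2.2 -0.7 37.1]
```

View pics/p_deckhouse.png

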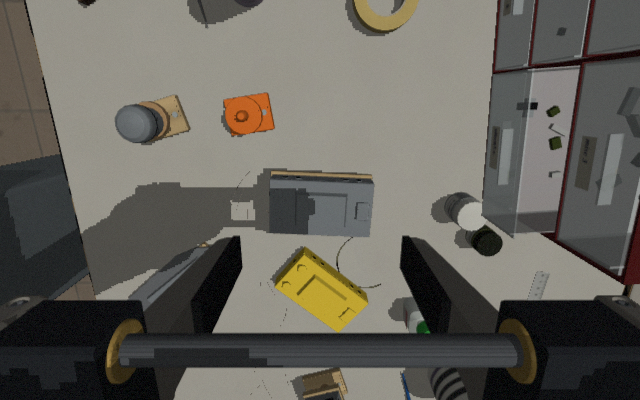

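The deckhouse sits flat on holder_a at (321,205), the dome is still upright at (138,122), and the gripper is clear. I'm handing in.

```bash
python3 -c "
from cell import robot
print(robot.job_done())"
```

```text
the job is handed in; nothing more can be done
None
```

All four pieces are on their own holders and released, with offsets of about 1–5 mm in the wrist images against the 11 mm limit; the job was handed in shortly after 50 s of the allowed 112 s, and no verdict was returned.

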